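# Lock an enclosed air slide for transport with its locking pin

### The arm

A 6-joint arm with a two-finger parallel gripper is mounted at the origin on the work surface; the furniture and walls round the work are solid. World frame = base frame: x ahead of the robot, y to its left, z up, the work surface at z = 0. Lengths are in m, angles in rad, forces in N, time in s.
With the tool pointing down it reaches from about 0.35 to 1 m from the base axis. Payload 7.1 kg.
Tool frame: the origin (TCP) lies between the finger pads; the fingertips stand 22 mm ahead of it and the grasp point (between the pads) lies 3 mm ahead of it; z points along the fingers, y is the line along which they close (so a half turn about z gives the same grasp; the last joint's range is limited). The gripper opens to 85 mm and grips with 20 to 120 N. Pads are 22 mm wide; open, the fingers measure 114 mm over their backs; the gripper's body (76 mm by 85 mm) begins 54 mm behind the grasp point. The pads swing forward as they close: fully open they stand 13 mm farther back than shut.
Start: joints at [-1.247, 0.423, 1.63, -0, 1.089, -0.019], TCP at [0.21, -0.589, 0.253] pointing down, gripper open.
Joint ranges: [-3, 3], [-0.9, 2.11], [0.09, 2.58], [-1.31, 4.45], [0.11, 2.69], [-2.54, 2.54]. Speed limits (rad/s): [2.39, 2.39, 3.01, 3.14, 3.14, 3.14].

### API

Orientations are given as a rotation vector (axis times angle).
In Python, from rig import manip gives the robot as it stands. The module is installed in compiled form; this text tells all that it offers. Calls block until the motion is done:
- manip.move_to(position, orientation): joint-space move of the TCP to a pose.
- manip.servo_line(position, orientation=None, rate=0.15): straight line of the TCP; orientation=None keeps the orientation; rate is the mean speed in m/s.
- manip.set_joints(angles): joint-space move.
- manip.command_gripper(opening, f_grip=None): finger opening in m; f_grip is the grip in N (None keeps the last); returns when the fingers have stopped.
- manip.hold(seconds).
- manip.solve_ik(position, orientation): joint angles nearest the present ones, or None.
- manip.camera(name): name is "scene" or "top" or "wrist"; returns a dict with "image" (480x640x3 uint8, red, green, blue), "fx", "fy", "cx", "cy" (pixels), "cam_to_world" (4x4, takes a point from camera to world coordinates); the wrist camera has in their place "mount" (4x4, takes a point from camera to tool coordinates, whose origin is the TCP and whose axes are the flange's). Camera axes: x right, y down, z forward; pixel columns grow to the right and rows downward; lengths in m; the calibration is good to about 2 mm. A picture is of the moment at which its call begins: read the wrist's pose just before it. There is no depth.
A pose or a line that the arm cannot do raises manip.IKError and nothing moves.
- manip.sign_off(): hands the job in; it is judged then, once.
Readings, each from a call of its own:
- manip.get_time(): time.
- manip.get_joint_positions(): joint angles.
- manip.get_joint_vel(): joint speeds.
- manip.get_tau(): joint torques, N m.
- manip.get_position(): TCP position.
- manip.get_ee_rot(): TCP orientation.
- manip.get_contact_force(): force on the tool from outside, world axes, zero at the start.
- manip.get_torque(): the same for the moment, N m.
- manip.get_width(): finger opening in m.
- manip.get_grip_force(): force on a finger pad.
Only numpy, scipy, OpenCV 4.12 (cv2) and the standard library are available. Lean on these libraries where they do the work, as an engineer would, in place of code of your own. Each camera call takes 0.05 s, during which the arm holds its last target. There are 200 camera calls.

### The job

The enclosed air slide has to go out for shipping with its carriage locked. Take the red-headed locking pin from its stand, put it through the flap-covered slot in the slide's cover, feel along the hidden carriage until the pin drops into the carriage's bore, then use the pin to pull the carriage to the end with the yellow band and push the pin fully home, collar flat on the cover, and let go of it. Work gently: never lean hard on the pin or force it sideways, and leave the pressure gauge and the red bottle where they are.

Things in the scene. Friction and masses are not known exactly. Their poses are not given: they have to be found in the camera images.
- slide_unit: Enclosed air slide, fixed: silver housing 76 (x) x 270 (y) x 54 mm high, end caps 2 mm higher, feet out to x = +-54. Origin: centre of its underside; z up, y along the slide towards the yellow band (y = 59 to 73 mm). Slot in the 4 mm cover: x = -6.5 to 6.5, y = -46 to 46 mm. Under it a black sprung flap, hinged at the +x edge, pushed down with under 1 N, hides the inside.
- slot_marked_end (a point): Middle of the slot's end next to the yellow band, on the cover's top (x = 0, y = 46, z = 54 mm of the slide; axes as the slide's).
- slot_plain_end (a point): Middle of the slot's other end, on the cover's top (x = 0, y = -46, z = 54 mm of the slide).
- carriage_face (a point): Point below the slot's middle (x = 0, y = 0, z = 32 mm of the slide; moves not) at the level of the carriage's hidden flat top, which lies under the whole slot always. The steel carriage (14 mm thick) has one through bore, 12 mm, at x = 0, at first anywhere from y = -36 to 20 mm; it slides along y only, stays where left, needs about 5 N; bore travel y = -38 to 37 mm, stops at both ends.
- lock_bore (a point): Mouth centre of the lock bore (12.5 mm, 12 mm deep) in the slide's base: x = 0, y = 38, z = 16 mm of the slide, axes as the slide's. Hidden. A pin in the carriage's bore stands on the base (level z = 16 mm) until the carriage is at its stop at the yellow end, where its bore lies over this one (a pin pulled there is centred). Fully home the pin's tip is 10 mm below this point.
- locking_pin: Locking pin, loose, 0.12 kg (+-30 %), upright in its stand. Origin: centre of its tip (lower end); z along the pin to its head. Oiled steel shank (friction 0.2) 10 mm diameter, z = 0 to 48 mm, the last 3 mm tapering to a flat tip 8 mm wide; steel collar 26 mm, z = 48 to 53 mm; red ribbed round head 21 mm, z = 53 to 95 mm, to grip by. Fully home, the collar's underside lies on the slide's cover.
- pin_stand: Pin stand, fixed: a silver block 42 x 42 x 56 mm on a dark 80 x 80 x 6 mm foot plate. Origin: centre of its underside. The pin stands in its central bore (12.5 mm, open at the top) with its collar on the block's top; draw it straight up by 50 mm to clear.
- pressure_gauge: Pressure gauge with black case and brass stem, 68 x 50 x 23 mm, lying loose on the bench; origin at the centre of its underside. A bystander.
- thread_bottle: Small red bottle with a black nozzle, 23 x 40 x 108 mm, standing loose; origin at the centre of its underside. A bystander.
Not all that is in view belongs to the job. Of the things shaped like the locking_pin, the red one is meant.

How it is judged:
By the outcome, as a careful person would: the job done as asked, in the order asked, and still so for the second after the job is handed in, with the robot touching nothing.
It also fails if it takes over 58 s, if anything falls off the work surface, if the arm or the gripper's body presses on something with over 40 N, if the wrist force passes 120 N, or if a joint passes its speed limit or range.

## Working session

There is one attempt and no reset: what is moved stays moved. The work goes in short steps, each a Python script; the robot and the scene stay as the last script left them, time stands still between calls to the robot, and variables do not carry over. Pictures are saved under pics/ and viewed, at most 10 in all, crops included, and the job is handed in when it is done.

```bash
mkdir -p pics; python3 - <<'E'
from rig import manip
import cv2,pickle
d={}
for n in("scene","top","wrist"):
    d[n]=c=manip.camera(n); cv2.imwrite(f"pics/{n}0.png",c["image"][:,:,::-1])
    print(n,c["fx"],c["cx"],c["cy"],c.get("cam_to_world",c.get("mount")).round(3).tolist())
d["pose"]=(manip.get_position(),manip.get_ee_rot())
pickle.dump(d,open("v0.pkl","wb"))
print(manip.get_time(),d["pose"])
E
```

```text
scene 542.7318154371618 312.2082800958068 237.03720023091566 [[-0.842, -0.31, 0.441, -0.126], [-0.539, 0.45, -0.712, 0.74], [0.022, -0.838, -0.546, 0.633], [0.0, 0.0, 0.0, 1.0]]
top 460.6440212316796 321.19652142886514 237.4498074872125 [[0.021, -0.993, 0.119, 0.218], [-1.0, -0.022, -0.007, 0.033], [0.01, -0.119, -0.993, 0.95], [0.0, 0.0, 0.0, 1.0]]
wrist 340.2683970796671 319.55100963469226 238.30025084608076 [[-0.001, -0.959, -0.282, 0.072], [1.0, -0.0, -0.001, 0.0], [0.001, -0.282, 0.959, -0.12], [0.0, 0.0, 0.0, 1.0]]
0.15 (array([ 0.20998007, -0.58825494,  0.25273014]), array([-3.09442263e+00, -5.35619238e-01,  2.76041639e-04]))
```

View pics/scene0.png

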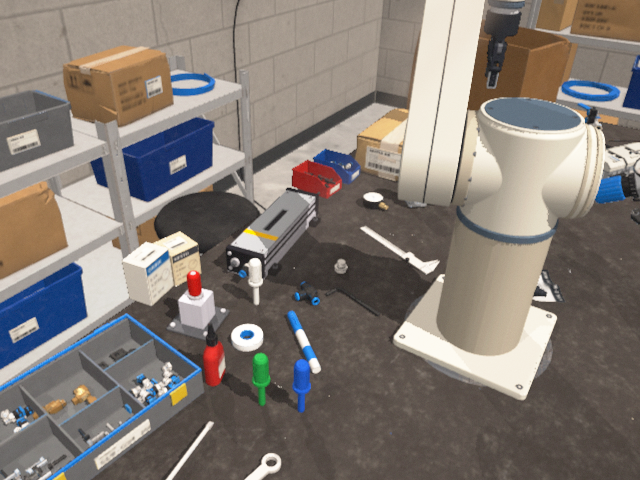

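View pics/top0.png

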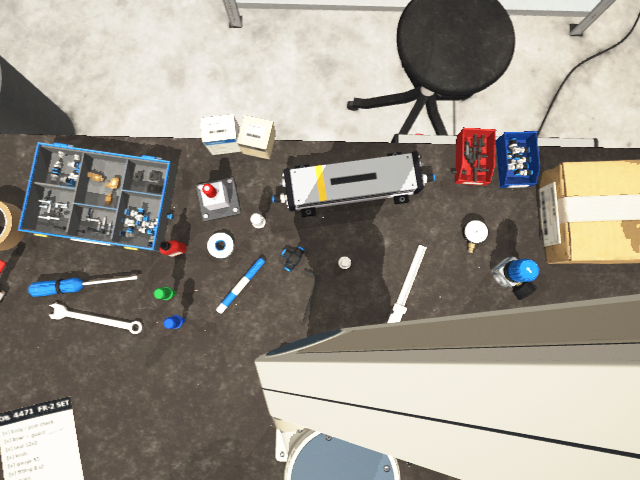

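The red pin's head top is at about (209,189) in the top view. The slide's slot runs from (331,181) to (377,177), with the yellow band at the left end at (320,183). The gauge is at (475,233) and the bottle at (172,247). Next I'll make a rough estimate and move the wrist camera over the pin.

```bash
cat > h.py <<'E'
import numpy as np,cv2
from scipy.spatial.transform import Rotation as Rn
def ray(c,uv,pose=None):
    M=c["cam_to_world"] if pose is None else None
    if M is None:
        T=np.eye(4);T[:3,:3]=Rn.from_rotvec(pose[1]).as_matrix();T[:3,3]=pose[0];M=T@c["mount"]
    d=M[:3,:3]@[(uv[0]-c["cx"])/c["fx"],(uv[1]-c["cy"])/c["fy"],1]
    return M[:3,3],d/np.linalg.norm(d)
def atz(r,z): return r[0]+r[1]*(z-r[0][2])/r[1][2]
def meet(rs):
    A=sum(np.eye(3)-np.outer(d,d) for o,d in rs);b=sum((np.eye(3)-np.outer(d,d))@o for o,d in rs)
    p=np.linalg.solve(A,b);return p,[np.linalg.norm(np.cross(p-o,d)) for o,d in rs]
def down(yaw): # tool z down, tool y along -(sin..): tool x at angle yaw in world
    c,s=np.cos(yaw),np.sin(yaw);return Rn.from_matrix(np.array([[c,s,0],[s,-c,0],[0,0,-1.]])).as_rotvec()
E
python3 - <<'E'
from h import *;import pickle
from rig import manip
d=pickle.load(open("v0.pkl","rb"));t=d["top"]
P=lambda u,v,z:atz(ray(t,(u,v)),z).round(4)
print("pin",P(209,189,.103),"slot",P(331,181,.054),P(377,177,.054),"bottle",P(172,247,.05),"gauge",P(475,233,.02))
p=P(209,189,.103); a=P(331,181,.054);b=P(377,177,.054);dy=a-b;yaw=np.arctan2(dy[1],dy[0])-np.pi/2
print("yaw",yaw)
def snap(n,pos):
    pose=(manip.get_position(),manip.get_ee_rot());c=manip.camera("wrist");cv2.imwrite(f"pics/{n}.png",c["image"][:,:,::-1]);d[n]=(c,pose)
m=(a+b)/2
for n,q in(("s1",m+[0,.04,0]),("s2",m+[0,-.04,0]),("p1",p+[0,-.05,0]),("p2",p+[0,.03,0])):
    q=[q[0]-.02,q[1],.27]; print(n,manip.solve_ik(q,down(yaw)))
    manip.move_to(q,down(yaw));snap(n,q)
pickle.dump(d,open("v1.pkl","wb"));print(manip.get_time(),manip.get_contact_force())
for a_,b_ in(("s1","s2"),("p1","p2")):
    cv2.imwrite(f"pics/{a_}{b_}.png",np.vstack([d[k][0]["image"][90:390,:,::-1] for k in(a_,b_)]))
E
```

```text
pin [0.4059 0.2391 0.103 ] slot [0.4386 0.0099 0.054 ] [ 0.4488 -0.0817  0.054 ] bottle [0.3004 0.3185 0.05  ] gauge [ 0.3452 -0.2871  0.02  ]
yaw 0.11089685692296292
s1 [-1.84119322e-02  9.68229060e-02  2.03567395e+00 -8.88178420e-16
  1.00909579e+00  1.44148754e+00]
s2 [-2.04905464e-01  1.07841638e-01  2.02293937e+00 -8.88178420e-16
  1.01081164e+00  1.25499401e+00]
p1 [ 4.27939844e-01  1.06693283e-01  2.02427502e+00 -8.88178420e-16
  1.01062435e+00  1.88783931e+00]
p2 [ 5.83635352e-01  1.71870074e-01  1.94539686e+00 -8.88178420e-16
  1.02432572e+00  2.04353482e+00]
4.475 [-0.83008936 -0.91167633 -0.52343788]
```

View pics/s1s2.png

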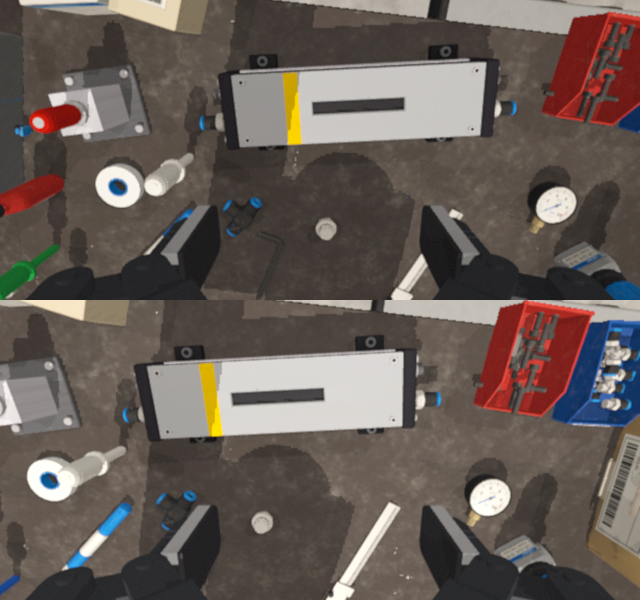

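View pics/p1p2.png

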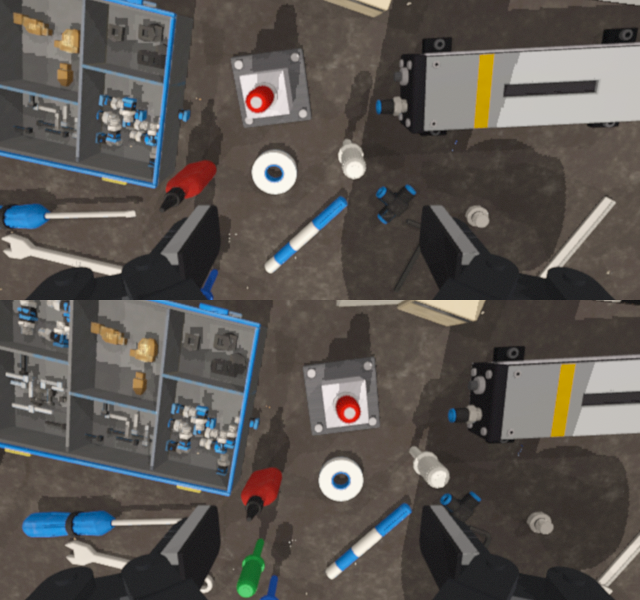

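The slot shows as a dark strip centred at about (358,195), (278,186) and (550,177) in full-frame s1, s2 and p1. The pin's head top is at about (258,189) in p1 and (347,195) in p2, with the stand upright under it. I'll measure these by segmentation.

```bash
python3 - <<'E'
from h import *;import pickle
d=pickle.load(open("v1.pkl","rb"))
def comp(m,uv,r=6):
    n,l,st,ce=cv2.connectedComponentsWithStats(m.astype(np.uint8))
    w=l[uv[1]-r:uv[1]+r,uv[0]-r:uv[0]+r];k=np.bincount(w[w>0]).argmax();return l==k,ce[k],st[k]
E={}
for n,uv in(("s1",(358,195)),("s2",(278,186)),("p1",(550,177))):
    c,pose=d[n];g=cv2.cvtColor(c["image"],cv2.COLOR_RGB2GRAY)
    m,ce,st=comp(g<110,uv)
    b=cv2.boxPoints(cv2.minAreaRect(np.argwhere(m)[:,::-1].astype(np.float32)));b=b[np.argsort(b[:,0])]
    E[n]=[ray(c,b[:2].mean(0),pose),ray(c,b[2:].mean(0),pose)]
    L,R=[atz(r,.054) for r in E[n]];W=[np.linalg.norm(atz(ray(c,b[0],pose),.054)-atz(ray(c,b[1],pose),.054))]
    print(n,ce.round(1),st,L.round(4),R.round(4),"len",np.linalg.norm(L-R).round(4),"w",np.round(W,4))
for i in(0,1): p,e=meet([E[n][i] for n in("s1","s2","p1")]);print("tri",p.round(4),np.round(e,4))
T=[]
vis=[]
for n,uv in(("p1",(258,189)),("p2",(347,195)),("s1",(40,210))):
    c,pose=d[n];im=c["image"];h=cv2.cvtColor(im,cv2.COLOR_RGB2HSV)
    red=((h[:,:,0]<8)|(h[:,:,0]>172))&(h[:,:,1]>90)
    top=(im[:,:,1]>105)&(im[:,:,0]>im[:,:,1].astype(int)+25)
    m,ce,st=comp(top,uv,10);T.append(ray(c,ce,pose));print(n,"top",ce.round(1),st,atz(T[-1],.103).round(4), atz(T[-1],.151).round(4))
    x,y=uv;x=max(x,30);v=cv2.resize(im[y-30:y+45,x-30:x+45,::-1],None,fx=6,fy=6,interpolation=0);v=v.copy();cv2.circle(v,tuple(((ce-[x-30,y-30]+.5)*6).astype(int)),4,(0,255,0),-1);vis.append(v[:,:400])
print("pin top",*meet(T[:2]),*meet(T))
x,y=310,160;v=d["s1"][0]["image"][y:y+75,x:x+100,::-1];cv2.imwrite("pics/v.png",np.hstack(vis[:2]))
E
```

```text
s1 [358.  195.6] [ 313  188   91   16 1084] [0.4382 0.0123 0.054 ] [ 0.4526 -0.0764  0.054 ] len 0.0898 w [0.0119]
s2 [277.5 186.3] [ 232  179   92   16 1059] [0.4383 0.0118 0.054 ] [ 0.4527 -0.077   0.054 ] len 0.0899 w [0.0114]
p1 [549.3 178.3] [ 503  170   94   17 1143] [0.438  0.0144 0.054 ] [ 0.4522 -0.0753  0.054 ] len 0.0907 w [0.0124]
tri [0.4377 0.0125 0.0507] [0.0002 0.0001 0.0001]
tri [ 0.4523 -0.0771  0.0517] [0.0001 0.0001 0.0002]
p1 top [255.6 192.6] [250 186  12  13  40] [0.4076 0.246  0.103 ] [0.4159 0.2378 0.151 ]
p2 top [349.2 202.8] [344 197  12  12  38] [0.408 0.246 0.103] [0.4164 0.2512 0.151 ]
s1 top [ 37.6 212.6] [ 32 207  12  12  38] [0.408  0.2463 0.103 ] [0.4226 0.2071 0.151 ]
pin top [0.40777378 0.24602023 0.10280812] [np.float64(0.00022366502411768046), np.float64(0.00022366502411774126)] [0.40791828 0.24602815 0.10327738] [np.float64(0.0002991089593985022), np.float64(0.00016739394398212026), np.float64(0.00013305662605308448)]
```

View pics/v.png

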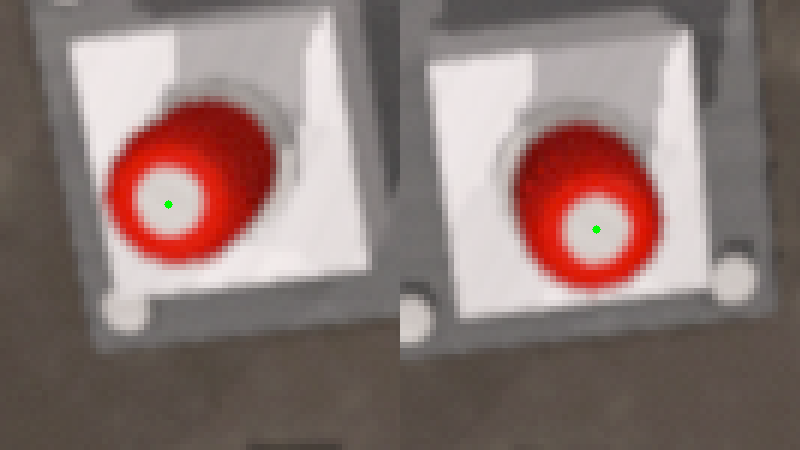

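The overlays confirm the pin axis is found: head top at (0.408, 0.246, 0.103), agreeing to 0.3 mm between views. The slot centre is at about (0.4454, -0.0321) with a slide yaw of 0.159. Now I'll grasp the pin and draw it up.

```bash
cat >> h.py <<'E'
from rig import manip
YAW=0.159;C=np.array([.4454,-.0321]);O=down(YAW);G=.081  # TCP above pin tip
ex=np.array([np.cos(YAW),np.sin(YAW)]);ey=np.array([-np.sin(YAW),np.cos(YAW)])
def go(x,y,tip,rate=.05):  # pin tip in slide coordinates (m)
    manip.servo_line([*(C+x*ex+y*ey),tip+G],O,rate)
def F():
    f=np.mean([manip.get_contact_force() for _ in range(3)],0);return np.array([f[:2]@ex,f[:2]@ey,f[2]])
def S():
    p=manip.get_position();q=p[:2]-C;return np.array([q@ex,q@ey,p[2]-G])*1e3
E
python3 - <<'E'
from h import *
p=[.4079,.2460]
manip.move_to([*p,.16],O);manip.command_gripper(.05,50)
manip.servo_line([*p,.089],O,.1);print(F().round(2))
manip.command_gripper(.0,50);manip.hold(.1);print("w",manip.get_width(),manip.get_grip_force(),F().round(2),manip.get_position())
manip.servo_line([*p,.099],O,.04);print(F().round(2))
manip.servo_line([*p,.16],O,.1);print(F().round(2),manip.get_width(),manip.get_time())
d=C-.039*ey
manip.servo_line([*d,.16],O,.2);manip.hold(.2)
pose=(manip.get_position(),manip.get_ee_rot());im=manip.camera("wrist")["image"]
sc=manip.camera("scene")["image"]
cv2.imwrite("pics/held.png",np.hstack([im[60:480,120:520,::-1],cv2.resize(sc[160:300,200:333,::-1],(400,420))]))
print(F().round(2),S().round(2),manip.get_time())
E
```

```text
[0.19 0.27 0.22]
w 0.01959989817893144 48.64640235900879 [-0.73 -0.85  6.23] [0.40832881 0.2462014  0.0896994 ]
[ 0.27 -0.13 -0.77]
[-0.78 -0.77 -0.32] 0.02030301588638691 7.9417
[-0.23  0.3  -1.8 ] [ 3.000e-02 -3.864e+01  7.900e+01] 9.9917
```

View pics/held.png

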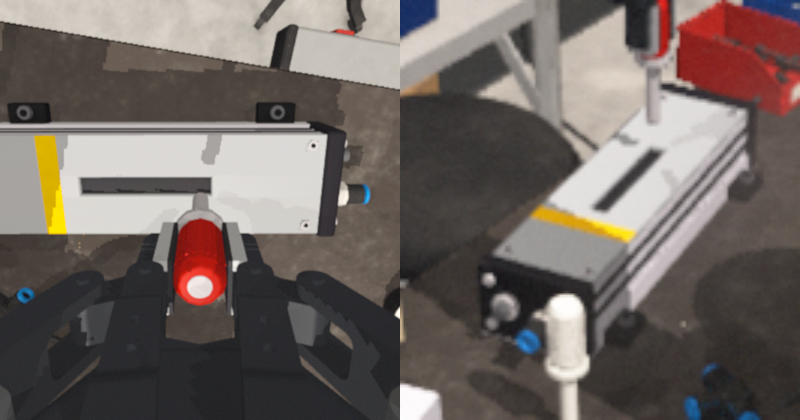

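The pin is held upright, and its tip appears at about (323,257) full-frame, as predicted. The slot's plain end, at about (331,245), gives x of about 0 and y of about -46.9 mm, so the alignment is good. I'll insert it and feel for the face.

```bash
cat >> h.py <<'E'
def Fm(n=4):
    a=[]
    for _ in range(n): manip.hold(.015);a.append(F())
    return np.mean(a,0)
E
python3 - <<'E'
from h import *
b=Fm(8);np.save("b.npy",b);print("bias",b.round(2))
go(0,-.039,.060,.1)
for z in (.052,.048,.042,.037,.035,.034,.033,.032,.031,.030,.029,.028,.026,.024,.022):
    go(0,-.039,z,.04);f=Fm()-b;print(z,f.round(2),S().round(2))
    if abs(f).max()>(2.5 if z<.04 else 5): break
print(manip.get_time())
E
```

```text
bias [-0.01  0.12 -1.42]
0.052 [ 0.36 -0.05 -0.36] [ 4.000e-02 -3.902e+01  5.205e+01]
0.048 [-0.3  -0.25  0.91] [ -0.12 -38.98  47.96]
0.042 [-0.39 -0.06  0.2 ] [ -0.32 -38.88  41.73]
0.037 [-0.64 -0.22  0.01] [ -0.09 -38.95  36.84]
0.035 [-0.66 -0.43  0.1 ] [ 1.000e-02 -3.901e+01  3.499e+01]
0.034 [-0.68 -0.48  0.03] [-2.000e-02 -3.901e+01  3.398e+01]
0.033 [-0.48 -0.31  0.34] [-2.000e-02 -3.900e+01  3.297e+01]
0.032 [-1.94  0.24  9.06] [  0.34 -39.09  32.59]
13.175
```

```bash
python3 - <<'E'
from h import *
b=np.load("b.npy");z=.0325;y=-.039;found=False
go(0,y,z,.03)
while y<.024:
    f=Fm(3)-b
    print(round(y*1e3,1),round(z*1e3,2),f.round(1),S().round(2)[2])
    if abs(f[:2]).max()>6: print("side");break
    if f[2]<1.2:
        z2=z
        for _ in range(5):
            z2-=.0005;go(0,y,z2,.03);f=Fm(3)-b
            if f[2]>2.2: break
        if z2<z-.0018: print("DROP",z2,f.round(1),S());found=True;break
        z=z2
    z-=np.clip((3-f[2])*.00005,-.0003,.0003)
    y+=.002;go(0,y,z,.03)
    if manip.get_time()>32: break
print(found,manip.get_time(),S().round(2))
E
```

```text
-39.0 32.5 [-0.6  0.2  5.1] 32.65
-37.0 32.61 [-0.3 -0.2  4.3] 32.67
-35.0 32.67 [-0.5  0.2  3.5] 32.67
-33.0 32.69 [ 0.2 -0.4  3.2] 32.69
-31.0 32.7 [-0.8  0.3  3.8] 32.68
-29.0 32.74 [-0.3  0.4  2.3] 32.69
-27.0 32.71 [-0.6  0.   2.2] 32.7
-25.0 32.67 [-0.3  0.2  2.5] 32.68
-23.0 32.64 [ 0.  -0.3  3.2] 32.67
-21.0 32.65 [ 0.1 -0.7  3.3] 32.67
-19.0 32.67 [-0.2  0.   2.9] 32.67
-17.0 32.66 [0.2 0.1 3. ] 32.69
-15.0 32.66 [-0.5 -0.5  3.6] 32.67
-13.0 32.7 [ 0.1 -0.3  2.6] 32.67
-11.0 32.68 [-0.6 -0.1  3. ] 32.63
-9.0 32.68 [-0.1  0.5  1.8] 32.6
-7.0 32.62 [-0.5 -0.3  0.3] 32.51
DROP 0.030118598070594887 [-0.3 -0.5 -0.1] [ 5.77572044e-03 -6.99062673e+00  3.01036224e+01]
True 19.775 [ 1.00e-02 -6.99e+00  3.01e+01]
```

```bash
python3 - <<'E'
from h import *
b=np.load("b.npy");x,y=0,-.0065;z=.0301;go(x,y,z,.03)
while z>.0145:
    z-=.001;go(x,y,z,.03);f=Fm(3)-b;print(round(z*1e3,1),f.round(1),S().round(2))
    x+=np.clip(f[0]*.0001,-.0005,.0005) if abs(f[0])>2 else 0
    y+=np.clip(f[1]*.0001,-.0005,.0005) if abs(f[1])>2 else 0
    if f[2]>4: break
print(x,y,manip.get_time())
E
```

```text
29.1 [-0.2  0.   0.2] [-0.03 -6.49 29.05]
28.1 [-0.4  0.2 -0. ] [-0.04 -6.5  28.06]
27.1 [-0.5  0.6  0.1] [-0.04 -6.48 27.06]
26.1 [-0.4 -0.1  0.4] [-0.04 -6.5  26.06]
25.1 [-0.4 -0.3  0. ] [-0.04 -6.5  25.06]
24.1 [-0.8  0.2  0.3] [-0.04 -6.49 24.05]
23.1 [-0.4 -0.8 -0. ] [-0.05 -6.5  23.06]
22.1 [-0.6 -0.2  0. ] [-2.000e-02 -6.500e+00  2.206e+01]
21.1 [-0.3 -0.4 -0.4] [-0.03 -6.51 21.06]
20.1 [-1.  -0.6  0.4] [-2.000e-02 -6.480e+00  2.008e+01]
19.1 [-1.3 -0.4 -0.1] [-0.02 -6.51 19.07]
18.1 [-0.4  0.   0.3] [ 0.   -6.51 18.08]
17.1 [ 0.1  0.  -0. ] [-0.06 -6.5  17.06]
16.1 [-2.1 -0.2  8.1] [ 0.29 -6.57 16.6 ]
-0.0002069439909342427 -0.0065 24.225
```

```bash
python3 - <<'E'
from h import *
b=np.load("b.npy");x,y=0,-.0065;z=.0173;go(x,y,z,.03)
while y<.042:
    y+=.004 if y<.031 else .001
    go(x,y,z,.03);f=Fm(3)-b;print(round(y*1e3,1),f.round(1),S().round(2))
    if y<.034 and abs(f).max()>14 or abs(f[1])>11: break
print(x,y,manip.get_time())
E
```

```text
-2.5 [-0.1 -3.2  0.6] [ 0.12 -2.57 17.29]
1.5 [-0.2 -3.2 -0.3] [ 0.08  1.49 17.28]
5.5 [-0.1 -3.6 -0.2] [ 0.05  5.5  17.3 ]
9.5 [-0.6 -3.5 -0.2] [1.000e-02 9.520e+00 1.729e+01]
13.5 [ 0.1 -3.4 -0.5] [ 0.02 13.52 17.3 ]
17.5 [ 0.4 -2.8 -0.2] [-0.03 17.51 17.3 ]
21.5 [-0.1 -3.3 -0.3] [-2.000e-02  2.149e+01  1.729e+01]
25.5 [ 0.6 -2.8 -0.8] [-1.000e-02  2.551e+01  1.730e+01]
29.5 [-0.1 -3.1 -0.5] [-2.00e-02  2.95e+01  1.73e+01]
33.5 [ 0.1 -3.2 -0.2] [-3.000e-02  3.352e+01  1.730e+01]
34.5 [-0.7 -4.5 -0. ] [-1.000e-02  3.440e+01  1.731e+01]
35.5 [-0.1 -4.7  0.1] [ 0.   35.45 17.3 ]
36.5 [-0.4 -5.  -0.5] [3.000e-02 3.649e+01 1.731e+01]
37.5 [-0.7 -4.4 -0.6] [-1.000e-02  3.749e+01  1.730e+01]
38.5 [-0.1 -5.3 -0.1] [-1.000e-02  3.844e+01  1.730e+01]
39.5 [-0.6 -9.3 -0.3] [ 0.08 38.96 17.32]
40.5 [ -1.3 -13.7   0.2] [ 0.16 39.45 17.35]
0 0.04050000000000001 29.9083
```

```bash
python3 - <<'E'
from h import *
b=np.load("b.npy");x,y=0,.0390;z=.0173;go(x,y,z,.03);print((Fm()-b).round(1),S().round(2))
while z>.0045:
    z-=.001 if not .0085>z else .0005
    go(x,y,z,.03);f=Fm(3)-b;print(round(z*1e3,1),f.round(1),S().round(2))
    if f[2]>4: break
print(manip.get_time())
E
```

```text
[-0.9 -7.6 -0.4] [ 0.07 38.6  17.32]
16.3 [-0.6 -7.5 -0.1] [ 0.23 38.62 16.4 ]
15.3 [-0.3 -7.2  0.3] [ 0.24 38.62 15.42]
14.3 [-0.4 -7.7  0.9] [ 0.22 38.61 14.42]
13.3 [-0.7 -8.   0.7] [ 0.2  38.61 13.41]
12.3 [-0.4 -7.5  1.2] [ 0.22 38.61 12.43]
11.3 [-0.5 -7.9  0.8] [ 0.22 38.6  11.42]
10.3 [-0.4 -8.   0.5] [ 0.25 38.59 10.45]
9.3 [-0.5 -8.2  0.9] [ 0.23 38.59  9.42]
8.3 [-0.5 -8.7  0.7] [ 0.25 38.58  8.44]
7.8 [-0.5 -8.1  1.9] [ 0.25 38.57  7.98]
7.3 [-0.3 -8.7  2.1] [ 0.24 38.55  7.51]
6.8 [-0.7 -8.5  2. ] [ 0.27 38.54  7.01]
6.3 [-1.6 -8.6  6. ] [ 0.29 38.54  6.73]
34.125
```

```bash
python3 - <<'E'
from h import *
b=np.load("b.npy")
go(0,.0386,.0065,.03);print((Fm()-b).round(1),S().round(2))
manip.command_gripper(.045);manip.hold(.2);print(manip.get_width(),(Fm()-b).round(1))
go(0,.0386,.10,.1)
p=C+.0*ey-.02*ex
manip.servo_line([*(C-.03*ex),.25],O,.15);manip.hold(.2)
im=manip.camera("wrist")["image"];sc=manip.camera("scene")["image"]
cv2.imwrite("pics/end.png",np.hstack([im[60:360,120:520,::-1],cv2.resize(sc[170:290,200:360,::-1],(400,300))]))
print(manip.get_time())
E
```

```text
[-1.2 -6.3  3.4] [ 0.24 38.39  6.77]
0.04515390121888944 [-0.2 -0.1  1.6]
37.175
```

View pics/end.png

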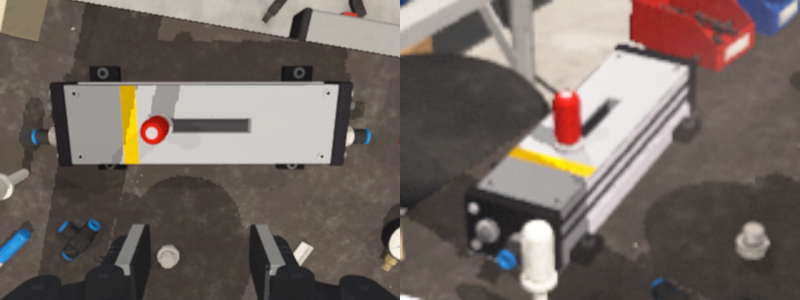

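The pin stands upright beside the yellow band, at (155,130) in the crop. Its collar lies on the cover, and the gripper is clear and touching nothing.

```bash
python3 -c "
from rig import manip;print(manip.sign_off())"
```

```text
the job is handed in; nothing more can be done
None
```

The carriage is pulled to the yellow-band end and the red pin is fully home, collar on the cover, released; I handed the job in at about 37 s of the 58 s, and the gauge and red bottle were not touched.

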